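# Load the tube-weighing drawer

## Task

Pull the tray of the weighing instrument out by its handle until it locks, take out every check weight that stands in it and set it upright on the blue pad, then lay every loose 50 ml tube flat in a lane of the tray, one to a lane, straight along it with the blue cap at the handle end. When all are in, press the red release and push the tray fully home. Leave the dishes, the bottle and the carton alone.

Things in the scene. Friction and masses are not known exactly. Their poses are not given: they have to be found in the camera images.
- tray (a joint): how far the instrument's tray is pulled out towards the robot (along -x of tray_mid), m: 0 home, 0.150 to 0.154 locked. Telescopic slides; friction 4 N plus an inward spring, 40 N/m x travel. Let go unlocked beyond 0.10 it creeps back to about 0.10; below that it stays. Pulled to its stop it locks; then only the release lets it back
- release (a joint): downward travel of the red release button, m: 0 popped up (only when the tray is locked out), about 0.008 while the tray is not locked, 0.012 at its lower stop (4.5 N); springs up. Pressing it to the stop frees the locked tray, which then draws itself in to about 0.10 within 1.5 s (keep it down that long); push the rest
- release_top (a point): centre of the top of the red release button (25 mm across), 92 mm above the bench when popped up, on a grey block (top at 74 mm) fixed beside the housing's right front corner. The housing is white, 92 mm high, 300 mm wide, 165 mm deep; its side wall is 22 mm from the button's centre
- handle (a point): centre of the tray's steel pull handle: a level round bar 10 mm thick, 110 mm long, along y of this point, 56 mm above the bench, free above and below, its axis 56 mm in front of the tray's blue front panel (290 mm wide, 13 to 63 mm above the bench). x points into the housing, -x is the way out. Moves with the tray
- tray_mid (a point): centre of the tray's floor, 28 mm above the bench; moves with the tray. x points into the housing, y to the left as one faces its front, z up. Inside 134 mm long (x), 248 mm wide (y), with 3 lanes along x. The handle lies 135 mm from here along -x. With the tray locked out this point is 77 mm in front of the housing
- lane_left (a point): centre of the floor of the left lane (left and right as one faces the front), axes as point tray_mid: a compartment 80 mm wide (y) and 134 mm long (x) between dividers 4 mm thick that stand 14 mm above the floor (outer walls 18 mm). Lanes are 84 mm apart. A blue strip on the floor marks the end at the handle, where the cap belongs
- lane_middle (a point): centre of the floor of the middle lane (left and right as one faces the front), axes as point tray_mid: a compartment 80 mm wide (y) and 134 mm long (x) between dividers 4 mm thick that stand 14 mm above the floor (outer walls 18 mm). Lanes are 84 mm apart. A blue strip on the floor marks the end at the handle, where the cap belongs
- lane_right (a point): centre of the floor of the right lane (left and right as one faces the front), axes as point tray_mid: a compartment 80 mm wide (y) and 134 mm long (x) between dividers 4 mm thick that stand 14 mm above the floor (outer walls 18 mm). Lanes are 84 mm apart. A blue strip on the floor marks the end at the handle, where the cap belongs
- pad_top (a point): centre of the top of the flat oblong pad with a blue felt top and black rim, 84 mm (x) by 160 mm (y), 6 mm high, fixed to the bench: the check weights' resting place
- weight_left_mid (a point): centre, half-way up, of a steel check weight (29 mm across, 50 mm high, round body with a knob on top, 200 g) the one that stands in the left lane at the start; z is its upright axis. One or two of the three weights exist in a run, an absent one reads None
- weight_middle_mid (a point): centre, half-way up, of a steel check weight (29 mm across, 50 mm high, round body with a knob on top, 200 g) the one that stands in the middle lane at the start; z is its upright axis. One or two of the three weights exist in a run, an absent one reads None
- weight_right_mid (a point): centre, half-way up, of a steel check weight (29 mm across, 50 mm high, round body with a knob on top, 200 g) the one that stands in the right lane at the start; z is its upright axis. One or two of the three weights exist in a run, an absent one reads None
- tube_1_mid (a point): centre of a closed 50 ml tube lying on its side: white, 114 mm long (along y), body 29 mm across, blue cap 35 mm across and 15 mm long at its -y end, a small foot; it hardly rolls. This point is 17.5 mm above what it lies on; z up; 30 g. Two or three tubes exist in a run, an absent one reads None
- tube_1_cap (a point): point on the axis of the same tube inside its blue cap, 50 mm from its centre
- tube_2_mid (a point): centre of a closed 50 ml tube lying on its side: white, 114 mm long (along y), body 29 mm across, blue cap 35 mm across and 15 mm long at its -y end, a small foot; it hardly rolls. This point is 17.5 mm above what it lies on; z up; 30 g. Two or three tubes exist in a run, an absent one reads None
- tube_2_cap (a point): point on the axis of the same tube inside its blue cap, 50 mm from its centre
- tube_3_mid (a point): centre of a closed 50 ml tube lying on its side: white, 114 mm long (along y), body 29 mm across, blue cap 35 mm across and 15 mm long at its -y end, a small foot; it hardly rolls. This point is 17.5 mm above what it lies on; z up; 30 g. Two or three tubes exist in a run, an absent one reads None
- tube_3_cap (a point): point on the axis of the same tube inside its blue cap, 50 mm from its centre
- petri: bystander, leave alone: stack of clear petri dishes, 90 mm across, 61 mm high; origin at the centre of its underside
- bottle: bystander, leave alone: white tablet bottle, 47 mm across, 85 mm high; origin at the centre of its underside
- carton: bystander, leave alone: teal carton, 60 x 155 x 52 mm, long along y; origin at the centre of its underside
Mind the look-alikes: they are no part of the job. Of the things that look like the part that bears pad_top, the larger one is meant. What is shaped like the part that bears tube_2_mid but orange is not meant.

How it is judged (in metres and radians):
On the way, in this order (a step that is already met when the one before it is completed fails the run):
1. the tray is pulled out and locked (the release button has popped up) (value of joint tray above 0.147 m and value of joint release below 0.003 m), for 0.3 s.
2. with the tray still locked out, the check weights stand on the pad and every tube lies in a lane of its own, cap to the handle (all of step 1 and (y of tube_1_mid in the frame of tray_mid between 0.056 and 0.112 m or y of tube_1_mid in the frame of tray_mid between -0.028 and 0.028 m or y of tube_1_mid in the frame of tray_mid between -0.112 and -0.056 m) and x of tube_1_mid in the frame of tray_mid between -0.025 and 0.025 m and z of tube_1_mid in the frame of tray_mid between 0.008 and 0.026 m and x of each of tube_1_cap, tube_2_cap, tube_3_cap in the frame of tray_mid below -0.03 m and angle between the y axis of each of tube_1_mid, tube_2_mid, tube_3_mid and the x axis of tray_mid, either way round below 0.35 rad and linear speed of each of tube_1, tube_2, tube_3, weight_left, weight_middle, weight_right below 0.05 m/s and (y of tube_2_mid in the frame of tray_mid between 0.056 and 0.112 m or y of tube_2_mid in the frame of tray_mid between -0.028 and 0.028 m or y of tube_2_mid in the frame of tray_mid between -0.112 and -0.056 m) and x of tube_2_mid in the frame of tray_mid between -0.025 and 0.025 m and z of tube_2_mid in the frame of tray_mid between 0.008 and 0.026 m and (y of tube_3_mid in the frame of tray_mid between 0.056 and 0.112 m or y of tube_3_mid in the frame of tray_mid between -0.028 and 0.028 m or y of tube_3_mid in the frame of tray_mid between -0.112 and -0.056 m) and x of tube_3_mid in the frame of tray_mid between -0.025 and 0.025 m and z of tube_3_mid in the frame of tray_mid between 0.008 and 0.026 m and horizontal distance between tube_1_mid and tube_2_mid above 0.05 m and horizontal distance between each of tube_1_mid, tube_2_mid and tube_3_mid above 0.05 m and x of weight_left_mid in the frame of pad_top between -0.03 and 0.03 m and y of weight_left_mid in the frame of pad_top between -0.068 and 0.068 m and z of weight_left_mid in the frame of pad_top between 0.018 and 0.032 m and angle between each of weight_left_mid, weight_middle_mid, weight_right_mid's own z axis and vertical below 0.12 rad and x of weight_middle_mid in the frame of pad_top between -0.03 and 0.03 m and y of weight_middle_mid in the frame of pad_top between -0.068 and 0.068 m and z of weight_middle_mid in the frame of pad_top between 0.018 and 0.032 m and x of weight_right_mid in the frame of pad_top between -0.03 and 0.03 m and y of weight_right_mid in the frame of pad_top between -0.068 and 0.068 m and z of weight_right_mid in the frame of pad_top between 0.018 and 0.032 m), for 0.3 s.
3. the release has been pressed and the tray has gone back in past its lock (value of joint tray below 0.13 m), for 0.1 s.
At the end, for the whole second after the job is handed in: tray home within 6 mm; each tube in a lane of its own, centre within 28 mm of the lane's middle line and 25 mm of its mid-length, within 20 degrees of its direction, cap at the handle end; check weights upright wholly on the pad; all at rest (value of joint tray below 0.006 m and (y of tube_1_mid in the frame of tray_mid between 0.056 and 0.112 m or y of tube_1_mid in the frame of tray_mid between -0.028 and 0.028 m or y of tube_1_mid in the frame of tray_mid between -0.112 and -0.056 m) and x of tube_1_mid in the frame of tray_mid between -0.025 and 0.025 m and z of tube_1_mid in the frame of tray_mid between 0.008 and 0.026 m and x of each of tube_1_cap, tube_2_cap, tube_3_cap in the frame of tray_mid below -0.03 m and angle between the y axis of each of tube_1_mid, tube_2_mid, tube_3_mid and the x axis of tray_mid, either way round below 0.35 rad and linear speed of each of tube_1, tube_2, tube_3, weight_left, weight_middle, weight_right below 0.05 m/s and (y of tube_2_mid in the frame of tray_mid between 0.056 and 0.112 m or y of tube_2_mid in the frame of tray_mid between -0.028 and 0.028 m or y of tube_2_mid in the frame of tray_mid between -0.112 and -0.056 m) and x of tube_2_mid in the frame of tray_mid between -0.025 and 0.025 m and z of tube_2_mid in the frame of tray_mid between 0.008 and 0.026 m and (y of tube_3_mid in the frame of tray_mid between 0.056 and 0.112 m or y of tube_3_mid in the frame of tray_mid between -0.028 and 0.028 m or y of tube_3_mid in the frame of tray_mid between -0.112 and -0.056 m) and x of tube_3_mid in the frame of tray_mid between -0.025 and 0.025 m and z of tube_3_mid in the frame of tray_mid between 0.008 and 0.026 m and horizontal distance between tube_1_mid and tube_2_mid above 0.05 m and horizontal distance between each of tube_1_mid, tube_2_mid and tube_3_mid above 0.05 m and x of weight_left_mid in the frame of pad_top between -0.03 and 0.03 m and y of weight_left_mid in the frame of pad_top between -0.068 and 0.068 m and z of weight_left_mid in the frame of pad_top between 0.018 and 0.032 m and angle between each of weight_left_mid, weight_middle_mid, weight_right_mid's own z axis and vertical below 0.12 rad and x of weight_middle_mid in the frame of pad_top between -0.03 and 0.03 m and y of weight_middle_mid in the frame of pad_top between -0.068 and 0.068 m and z of weight_middle_mid in the frame of pad_top between 0.018 and 0.032 m and x of weight_right_mid in the frame of pad_top between -0.03 and 0.03 m and y of weight_right_mid in the frame of pad_top between -0.068 and 0.068 m and z of weight_right_mid in the frame of pad_top between 0.018 and 0.032 m); the robot touches nothing.
It fails at once if the petri dishes, the tablet bottle or the carton are shifted by more than 30 mm or tipped over (distance of any of petri, bottle, carton from where it was at the start of the episode above 0.03 m or angle between any of petri, bottle, carton's own z axis and vertical above 0.5 rad).
Of weight_left, weight_middle, weight_right only 1 to 2 are there at a start; the rules pass over those that are not, and their reading is None.
Of tube_1, tube_2, tube_3 only 2 to 3 are there at a start; the rules pass over those that are not, and their reading is None.
At some moment in a run one of tube_1, tube_2, tube_3 may be knocked a few centimetres aside while the robot is not near it.
It also fails if it takes over 210 s, if anything falls off the work surface, if the arm or the gripper's body presses on something with over 40 N, if the wrist force passes 120 N, or if a joint passes its speed limit or range.

## Robot

A 7-joint arm with a two-finger parallel gripper is mounted at the origin on the work surface; the furniture and walls round the work are solid. World frame = base frame: x ahead of the robot, y to its left, z up, the work surface at z = 0. Lengths are in mm, angles in rad, forces in N, time in s.
With the tool pointing down it reaches from about 425 to 875 mm from the base axis. Payload 9.9 kg.
Tool frame: the origin (TCP) lies midway between the tips of the shut fingers; the grasp point (between the pads) lies 19 mm behind it; z points along the fingers, y is the line along which they close (so a half turn about z gives the same grasp; the last joint's range is limited). The gripper opens to 85 mm and grips with 20 to 120 N. Pads are 22 mm wide; open, the fingers measure 114 mm over their backs; the gripper's body (76 mm by 85 mm) begins 54 mm behind the grasp point. The pads swing forward as they close: fully open they stand 13 mm farther back than shut.
Start: joints at [-1.357, 0.576, 0.025, 1.437, -0.015, 1.129, -0.057], TCP at [198.05, 645.295, 231.289] pointing down, gripper open.
Joint ranges: [-2.76, 2.76], [-0.34, 2.15], [-1.52, 1.57], [0.19, 2.46], [-1.09, 4.23], [0.17, 1.99], [-2.82, 2.82]. Speed limits (rad/s): [2.22, 2.22, 3.01, 3.01, 3.14, 3.14, 3.14].

## Interface

Orientations are given as a rotation vector (axis times angle).
In Python, from workcell import ctrl gives the robot as it stands. The module is installed in compiled form; this text tells all that it offers.
- The arm moves only by the tool apply_moves, never from a script. Its arguments are lists of equal length, an entry for each row: "hand": the gripper command: -1 is shut, 1 is fully open, values between are in proportion; "translation": the shift along the world's x, y, z in cm, a list of three; "roll": the turn about the world's z in degrees. A call has 1 to 8 rows; each row shifts and turns the commanded pose from where the row before left it; what a row does not reach is not made up. A row lasts 1/10 s, in which the tool goes at most 50 mm and 8.59 degrees, less where a joint would pass 70% of its speed; a pose out of reach is approached as far as the arm can. A call with a gripper value outside its range is refused whole. The fingers move at their own pace and stop on an object; "force" is the grip in N (left out, the last holds). Time passes only in rows, so rows that do not move let the fingers close. It gives the time, the measured TCP pose, the force, the opening and the grip force at its end, in the units of the state.
- ctrl.read_state(): the state, without advancing time (a new reading comes with each control period).
- ctrl.get_image(name): name is "scene" or "top" or "wrist"; returns (picture, depth): 480x640x3 uint8, red, green, blue; 480x640 float32, mm along the optical axis (not along the pixel's ray), 0 where there is no reading.
- ctrl.camera_model(name): a dict with "intrinsics" (3x3 intrinsics, pixels), "R" (3x3) and "t" (3): a world point X has camera coordinates R X + t. Camera axes: x right, y down, z forward; pixel columns grow to the right and rows downward; lengths in mm; the calibration is good to about 2 mm. A picture is of the moment at which its call begins: read the wrist's pose just before it. camera_model takes no time and is no camera call; for the wrist camera it gives the pose at the moment of the call.
- ctrl.hand_in(): hands the job in; it is judged then, once.
Trained networks look in the newest picture that a camera, given by its name, has taken for a name from the list of things; names that differ only in an ending like _2 or _b are one class to them, and where a whole thing is asked for, a point or a joint stands for the part that bears it (a point fixed in the world has none). Each returns a list of dicts, best first, with "p" (0 to 1); they miss things now and then, are a little off and sometimes report something else, mostly with a low value. They report only what shows in the picture. A call takes as long as a camera call. They do not tell look-alikes from the thing itself.
- ctrl.boxes_of(label, camera): "position" ([x, y, z] in mm, in the coordinates of the camera as it stood for that picture, good to about 4 mm: the middle of the surface that is visible of it).
The state is a dict: "t": time; "qpos": joint angles; "qvel": joint speeds; "effort": joint torques, N m; "ee_pos": TCP position; "eef_rot": TCP orientation; "ft_force": force on the tool from outside, world axes, zero at the start; "ft_torque": the same for the moment, N m; "width": finger opening in mm; "gripper_force": force on a finger pad.
Only numpy, scipy, OpenCV 4.12 (cv2) and the standard library are available. Lean on these libraries where they do the work, as an engineer would, in place of code of your own. Each camera call takes 0.05 s, during which the arm holds its last target. There are 200 camera calls.

## Working session

There is one attempt and no reset: what is moved stays moved. The work goes in short steps, Python scripts to look and compute and a tool call to move; the robot and the scene stay as the last step left them, time stands still between calls to the robot, and variables do not carry over. Pictures are saved under pics/ and viewed, at most 17 in all, crops included, and the job is handed in when it is done.

Besides the shell and the picture viewer there is one more tool, called after "Request:" by a JSON object that holds its "method" and its "body". apply_moves: Moves the arm, as the interface text tells. Its arguments: {"type":"object","properties":{"hand":{"type":"array"},"translation":{"type":"array"},"roll":{"type":"array"},"force":{"type":"number"}},"required":["hand","translation","roll"]}

```bash
mkdir -p pics
cat > h.py <<'E'
from workcell import ctrl
import numpy as np, cv2
def look(cam,name=None):
    m=ctrl.camera_model(cam); im,d=ctrl.get_image(cam)
    np.savez('last_%s.npz'%cam,im=im,d=d,K=m['intrinsics'],R=m['R'],t=m['t'])
    if name: cv2.imwrite('pics/%s.png'%name,im[:,:,::-1])
    return m,im,d
def w(m,p): return np.array(m['R']).T@(np.array(p)-np.array(m['t']))
def cloud(m,d):
    K=np.array(m['intrinsics']);v,u=np.mgrid[:480,:640]
    P=np.stack([(u-K[0,2])/K[0,0]*d,(v-K[1,2])/K[1,1]*d,d],-1)
    return (P-np.array(m['t']))@np.array(m['R'])
def net(m,cam,labels):
    for l in labels:
        for r in ctrl.boxes_of(l,cam)[:5]: print(l,round(r['p'],2),w(m,r['position']).round())
E
python3 - <<'E'
from h import *
m,im,d=look('top','top1')
net(m,'top',['handle','release_top','pad_top','tube_1_mid','weight_left_mid','petri','bottle','carton','tray_mid'])
look('scene','scene1')
print(ctrl.read_state())
E
```

```text
handle 0.64 [639.  31.  57.]
release_top 0.58 [ 636. -139.   81.]
release_top 0.51 [ 591. -339.   28.]
pad_top 0.66 [ 412. -213.    5.]
pad_top 0.6 [ 265. -233.    7.]
tube_1_mid 0.73 [528. 444.  32.]
petri 0.77 [699. 341.  60.]
bottle 0.76 [ 658. -421.   86.]
carton 0.62 [429. 579.  57.]
carton 0.23 [ 591. -341.   32.]
tray_mid 0.78 [641.  34.  59.]
{'t': 0.55, 'qpos': array([-1.35680321,  0.57570468,  0.02491485,  1.4371163 , -0.01499305,
        1.12901182, -0.05650123]), 'qvel': array([ 3.75583008e-04, -1.80377156e-03,  7.84355342e-05, -1.43857314e-03,
        8.90274032e-05, -6.35340894e-04, -1.29694185e-03]), 'effort': array([-1.17437045e-03, -7.64973807e+01,  2.24706620e+00, -2.86135590e+01,
        1.52116874e-02,  3.28055619e-03,  3.50143739e-05]), 'ee_pos': array([198.05507464, 645.27984023, 231.28025825]), 'eef_rot': array([ 4.66064910e-01,  3.10682411e+00, -8.73340484e-05]), 'ft_force': array([-0.68796309, -0.23574736, -0.95570961]), 'ft_torque': array([ 0.02490586,  0.04369029, -0.04632376]), 'gripper_force': 0.0, 'width': 85.5245442411278}
```

View pics/top1.png

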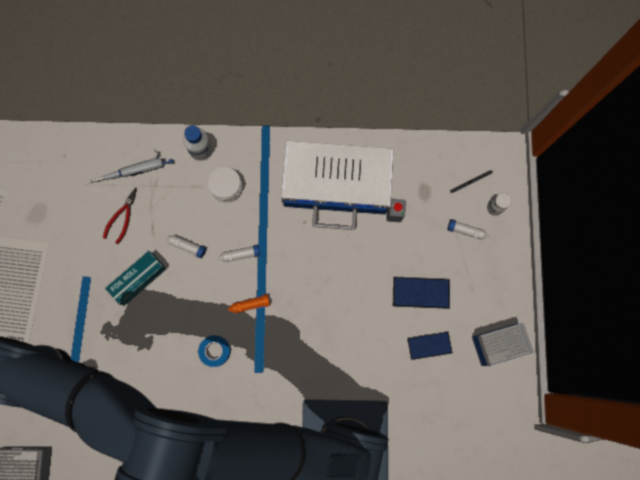

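View pics/scene1.png

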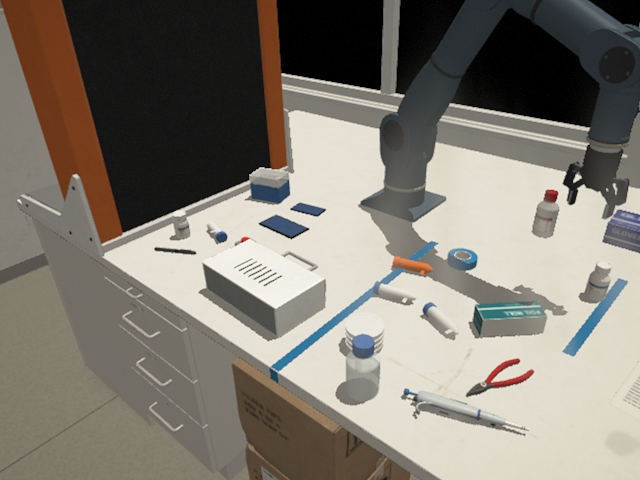

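Top view: there are three white, blue-capped tubes at (187,245), (240,253) and (467,229). The orange tube at (250,303) is not meant. There are two pads, at (421,292) and (430,345); the first is larger, so it is the one meant. The housing is at (338,175), the handle at (334,222) and the red button at (398,207). I'll measure these and check a crop.

```bash
cat > seg.py <<'E'
from h import *
def tubes(m,im,d,rois):
    P=cloud(m,d); out=[]
    for (u,v,r) in rois:
        M=np.zeros((480,640),bool); M[v-r:v+r,u-r:u+r]=1
        M&=(P[...,2]>12)&(P[...,2]<50)
        n,L,st,c=cv2.connectedComponentsWithStats(M.astype(np.uint8))
        if n<2: print('none');continue
        M=L==1+np.argmax(st[1:,4])
        Q=P[M][:,:2]; rect=cv2.minAreaRect(Q.astype(np.float32)); 
        col=im[M].astype(int); blue=(col[:,2]-col[:,0]>50)
        a=np.linalg.svd(Q-Q.mean(0),full_matrices=False)[2][0]
        cap=Q[blue].mean(0) if blue.any() else None
        if cap is not None and a@(cap-Q.mean(0))<0:a=-a
        s=Q@a; b=np.array([-a[1],a[0]]); s2=Q@b
        ctr=a*(s.min()+s.max())/2+b*(s2.min()+s2.max())/2
        print('c',ctr.round(),'len',round(np.ptp(s)),'wid',round(np.ptp(s2)),'capdir deg',np.degrees(np.arctan2(a[1],a[0])).round(1),'cap',cap,'zmax',np.percentile(P[M][:,2],95).round())
E
python3 - <<'E'
from h import *; from seg import tubes
z=np.load('last_top.npz'); m=dict(intrinsics=z['K'],R=z['R'],t=z['t']); im,d=z['im'],z['d']
P=cloud(m,d)
tubes(m,im,d,[(187,245,25),(240,253,20),(467,229,25),(197,140,25)])
i=im.astype(int)
def comp(M,n):
    k,L,st,c=cv2.connectedComponentsWithStats(M.astype(np.uint8)); 
    j=1+np.argmax(st[1:,4]); Q=P[L==j]; r=cv2.minAreaRect(Q[:,:2].astype(np.float32)); print(n,st[j],np.round(r[0]),np.round(r[1]),round(r[2],1),Q[:,2].mean().round())
box=lambda a,b,c,e:(np.arange(480)[:,None]>=b)&(np.arange(480)[:,None]<e)&(np.arange(640)[None]>=a)&(np.arange(640)[None]<c)
comp(box(270,130,400,225)&(P[...,2]>86)&(P[...,2]<100),'housing')
comp(box(300,209,370,235)&(P[...,2]>40),'handle')
comp(box(385,195,412,225)&(i[...,0]-i[...,1]>70),'red')
comp(box(385,270,460,312)&(i[...,2]-i[...,0]>20)&(P[...,2]<15),'pad')
comp(box(400,325,460,362)&(i[...,2]-i[...,0]>20)&(P[...,2]<15),'pad2')
comp(box(205,160,245,205)&(P[...,2]>30),'petri')
comp(box(100,245,170,310)&(P[...,2]>30),'carton')
comp(box(485,190,515,215)&(P[...,2]>30),'bottle')
cv2.imwrite('pics/crop1.png',cv2.resize(im[190:370,160:520,::-1],None,fx=2.2,fy=2.2,interpolation=cv2.INTER_CUBIC))
E
```

```text
c [530. 451.] len 115 wid 33 capdir deg -111.7 cap [509.37731076 406.7033662 ] zmax 37.0
c [509. 298.] len 110 wid 33 capdir deg -77.8 cap [515.57781007 249.1076334 ] zmax 38.0
c [ 589. -346.] len 114 wid 33 capdir deg 73.5 cap [ 599.45857983 -298.33624321] zmax 38.0
c [800. 416.] len 68 wid 31 capdir deg -62.4 cap None zmax 49.0
housing [ 281  141  112   67 5771] [727.  28.] [300. 170.] 86.5 93.0
handle [312 209  58  21 295] [607.  16.] [159.  62.] 88.6 60.0
red [394 203   8   8  54] [ 637. -139.] [20. 21.] 8.5 85.0
pad [ 394  278   55   29 1414] [ 411. -215.] [155.  77.] 88.5 7.0
pad2 [409 333  42  25 778] [ 264. -235.] [ 54. 112.] 9.9 5.0
petri [208 167  33  34 869] [474. 250.] [588.  89.] 22.5 66.0
carton [ 105  250   59   55 1385] [305. 380.] [569. 163.] 57.3 60.0
bottle [489 193  22  21 326] [ 456. -169.] [ 46. 709.] 38.1 83.0
```

View pics/crop1.png

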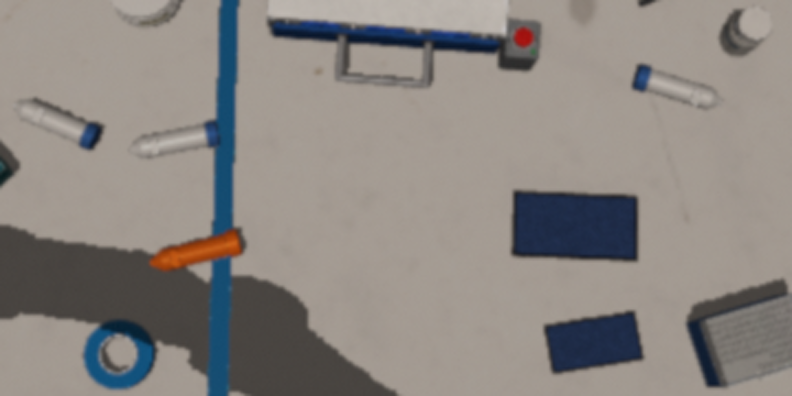

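The crop confirms it: the three white tubes with blue caps are the job, the orange one is not, and the upper pad at crop (575,225) is the larger. The tray yaw is about -3.5°, and I expect the handle near (585,37). I'll move above it.

Request:
{"method": "apply_moves", "body": {"hand": [0, 0, 0, 0, 0, 0, 0, 0], "translation": [[2.4, -3.8, 0], [2.4, -3.8, 0], [2.4, -3.8, 0], [2.4, -3.8, 0], [2.4, -3.8, 0], [2.4, -3.8, 0], [2.4, -3.8, 0], [2.4, -3.8, 0]], "roll": [-5, -5, -5, -5, -5, -5, -5, -5], "force": 60}}

```text
t: 1.35
ee_pos: [390.8, 339.7, 231.6]
eef_rot: [1.505, 2.757, 0.001]
ft_force: [1.0, 0.4, 0.4]
width: 42.5
gripper_force: 0.0
```

Request:
{"method": "apply_moves", "body": {"hand": [0, 0, 0, 0, 0, 0, 0, 0], "translation": [[2.4, -3.8, 0], [2.4, -3.8, 0], [2.4, -3.8, 0], [2.4, -3.8, 0], [2.4, -3.8, 0], [2.4, -3.8, 0], [2.4, -3.8, 0], [2, -3.2, 0]], "roll": [-5, -5, -5, -5, -5, -5, -5, -1.5]}}

```text
t: 2.15
ee_pos: [579.1, 41.0, 231.6]
eef_rot: [2.293, 2.146, 0.001]
ft_force: [0.4, 0.4, 0.9]
width: 43.0
gripper_force: 0.0
```

Run:
```python
from h import *
m,im,d=look('wrist','w1'); s=ctrl.read_state(); print(s['t'],s['ee_pos'],s['eef_rot'],s['qpos'],s['width'])
net(m,'wrist',['handle','release_top'])
```

```text
2.2 [581.53249582  34.44758791 231.87399128] [ 2.29617476e+00  2.13600486e+00 -1.04453899e-03] [-0.44757398  0.47182699  0.46883822  1.70318117 -0.23787944  1.02081479
  0.02940697] 42.31834190532949
handle 0.52 [643.  73.  60.]
release_top 0.62 [ 627. -130.   82.]
```

View pics/w1.png

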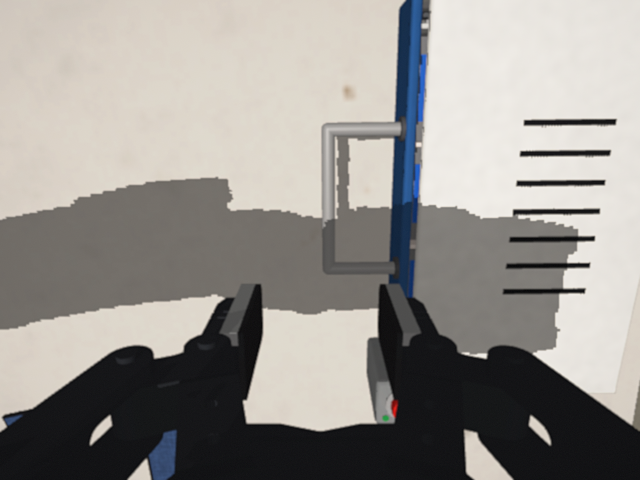

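The wrist view shows the handle bar running from (328,130) to (328,268), with the front panel at column 405. Now I'll measure the bar.

Run:
```python
from h import *
z=np.load('last_wrist.npz'); m=dict(intrinsics=z['K'],R=z['R'],t=z['t']); d=z['d']; P=cloud(m,d)
Q=P[120:280,315:342].reshape(-1,3); Q=Q[(Q[:,2]>50)&(Q[:,2]<70)]
Q=Q[Q[:,0]<np.percentile(Q[:,0],50)+8]
print(cv2.fitLine(Q[:,:2].astype(np.float32),cv2.DIST_HUBER,0,.01,.01).ravel(),Q.min(0),Q.max(0),Q.mean(0))
F=P[20:260,395:425].reshape(-1,3); F=F[(F[:,2]>58)&(F[:,2]<68)]; print(cv2.fitLine(F[:,:2].astype(np.float32),cv2.DIST_HUBER,0,.01,.01).ravel())
H=P[0:400,425:640].reshape(-1,3);H=H[(H[:,2]>86)&(H[:,2]<98)]
r=cv2.minAreaRect(H[:,:2].astype(np.float32));print(r)
R=P[100:300];
```

```text
[4.759654e-02 9.988666e-01 5.860801e+02 4.248518e+01] [577.8395952  -20.14777181  54.90585727] [594.17898566  98.92711871  63.02204138] [586.09319494  40.78806456  59.91672369]
[5.670516e-02 9.983910e-01 6.474979e+02 8.367294e+01]
((730.5509033203125, 22.710121154785156), (156.68630981445312, 292.206787109375), 0.09671896696090698)
```

Request:
{"method": "apply_moves", "body": {"hand": [0, 0, 0, 0, 0, 0, -1, -1], "translation": [[0.2, 0.2, -4], [0.2, 0.2, -4], [0, 0, -4], [0, 0, -4], [0, 0, -3.5], [0, 0, 0], [0, 0, 0], [0, 0, 0]], "roll": [0, 0, 0, 0, 0, 0, 0, 0]}}

```text
t: 3.1
ee_pos: [583.3, 47.7, 38.3]
eef_rot: [2.288, 2.151, 0.004]
ft_force: [10.2, -1.1, -3.0]
width: 14.5
gripper_force: 5.7
```

Request:
{"method": "apply_moves", "body": {"hand": [-1, -1, -1, -1, -1, -1, -1, -1], "translation": [[0, 0, 0], [0, 0, 0], [0, 0, 0], [-1, 0.05, 0], [-2, 0.1, 0], [-2, 0.1, 0], [-2, 0.1, 0], [-2, 0.1, 0]], "roll": [0, 0, 0, 0, 0, 0, 0, 0]}}

```text
t: 3.9
ee_pos: [496.8, 52.6, 38.6]
eef_rot: [2.284, 2.147, 0.014]
ft_force: [10.8, 3.5, -0.7]
width: 8.2
gripper_force: 59.2
```

Request:
{"method": "apply_moves", "body": {"hand": [-1, -1, -1, -1, -1, -1, -1, -1], "translation": [[-2, 0.1, 0], [-2, 0.1, 0], [-1, 0.05, 0], [-1, 0.05, 0], [-0.5, 0, 0], [-0.5, 0, 0], [0, 0, 0], [0, 0, 0]], "roll": [0, 0, 0, 0, 0, 0, 0, 0]}}

```text
t: 4.7
ee_pos: [432.2, 56.3, 38.6]
eef_rot: [2.28, 2.144, 0.023]
ft_force: [22.1, 3.7, -6.6]
width: 7.8
gripper_force: 59.4
```

Run:
```python
from h import *
m,im,d=look('wrist','w2'); s=ctrl.read_state(); print(s['t'],s['ee_pos'],s['eef_rot'],s['ft_force'],s['qpos'])
net(m,'wrist',['handle','release_top','weight_left_mid'])
m,im,d=look('scene')
cv2.imwrite('pics/s2.png',cv2.resize(im[200:360,150:390,::-1],None,fx=3,fy=3))
```

```text
4.75 [432.22777979  56.29355282  38.57379375] [2.2800367  2.14422717 0.02297063] [22.28954768  4.52402092 -5.8997051 ] [-0.41888619  0.56062517  0.261228    2.28347918 -0.44005728  0.32309606
  0.15977016]
handle 0.95 [513.  91.  27.]
```

View pics/s2.png

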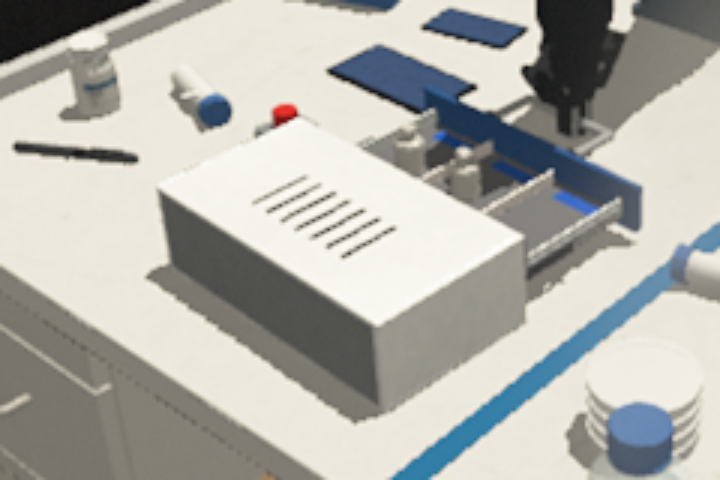

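The scene view shows the tray out, with weights in the right lane at crop (410,150) and the middle lane at (465,175). Now I'll let go, rise, and check that it has locked.

Request:
{"method": "apply_moves", "body": {"hand": [0, 0, 0, 0, 0, 0, 0, 0], "translation": [[0, 0, 0], [0, 0, 0], [0, 0, 0], [0, 0, 5], [0, 0, 5], [2, 0, 5], [2, -2, 5], [0, -2, 2]], "roll": [0, 0, 0, 0, 0, 0, 0, 0]}}

```text
t: 5.75
ee_pos: [460.3, 17.3, 249.9]
eef_rot: [2.286, 2.151, 0.007]
ft_force: [0.4, 0.1, -0.7]
width: 42.6
gripper_force: 0.0
```

Run:
```python
from h import *
m,im,d=look('wrist','w3'); s=ctrl.read_state(); print(s['t'],s['ee_pos'],s['eef_rot'],s['ft_force'])
net(m,'wrist',['handle','release_top','weight_left_mid'])
m,im,d=look('top')
net(m,'top',['handle','release_top','weight_left_mid'])
```

```text
5.8 [459.78548304  13.17701398 251.3384889 ] [2.28960156 2.14475128 0.00727686] [ 1.08621804 -3.74891629  1.65066877]
handle 0.6 [559.  59.  27.]
handle 0.72 [ 590. -339.   32.]
handle 0.6 [565. 108.  28.]
release_top 0.42 [ 635. -141.   91.]
weight_left_mid 0.34 [ 590. -339.   30.]
```

View pics/w3.png

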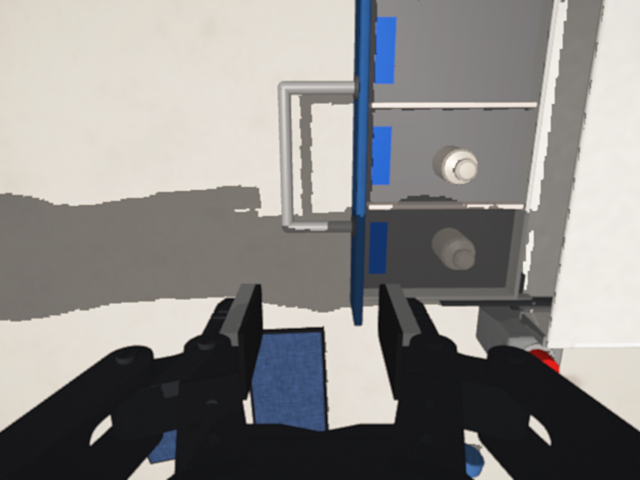

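It is locked: the button's top reads about 91 mm. The weights are at (458,166) in the middle lane and (455,250) in the right lane. Next I'll measure the weights, handle, dividers and pad.

Run:
```python
from h import *
z=np.load('last_wrist.npz'); m=dict(intrinsics=z['K'],R=z['R'],t=z['t']); d=z['d'];im=z['im'].astype(int); P=cloud(m,d)
for (a,b,c,e) in [(425,135,490,198),(425,215,490,280)]:
    Q=P[b:e,a:c].reshape(-1,3); 
    for lo,hi in [(45,85),(70,85)]:
        q=Q[(Q[:,2]>lo)&(Q[:,2]<hi)]; print(len(q),((q.min(0)+q.max(0))/2).round(),np.ptp(q,axis=0).round(),q[:,2].max().round())
Q=P[80:235,276:298].reshape(-1,3);Q=Q[(Q[:,2]>48)&(Q[:,2]<70)]
print('bar',cv2.fitLine(Q[:,:2].astype(np.float32),cv2.DIST_HUBER,0,.01,.01).ravel()[:2],(Q.min(0)+Q.max(0))/2)
for r in [(375,98,535,112),(375,200,520,214)]:
    Q=P[r[1]:r[3],r[0]:r[2]].reshape(-1,3);Q=Q[(Q[:,2]>37)&(Q[:,2]<50)]; print('div',len(Q),Q.mean(0).round(),cv2.fitLine(Q[:,:2].astype(np.float32),cv2.DIST_HUBER,0,.01,.01).ravel()[:2])
z=np.load('last_top.npz'); m=dict(intrinsics=z['K'],R=z['R'],t=z['t']); d=z['d'];im=z['im'].astype(int); P=cloud(m,d)
M=np.zeros((480,640),np.uint8);M[265:318,380:465]=((im[...,2]-im[...,0]>15)&(P[...,2]<15))[265:318,380:465]
print(M.sum(),cv2.minAreaRect(P[M>0][:,:2].astype(np.float32)))
```

```text
1212 [574.  34.  62.] [29. 29. 35.] 80.0
422 [573.  34.  75.] [16. 17. 10.] 80.0
1117 [574. -38.  62.] [28. 28. 34.] 80.0
367 [575. -38.  75.] [17. 16.  9.] 80.0
bar [0.06421991 0.9979358 ] [439.24917938  48.04706146  58.95527903]
div 810 [575.  82.  42.] [ 0.99810684 -0.06150422]
div 794 [569.  -1.  41.] [ 0.99836874 -0.057095  ]
1459 ((410.8196105957031, -214.51239013671875), (154.57835388183594, 77.59097290039062), 89.0041275024414)
```

Request:
{"method": "apply_moves", "body": {"hand": [0.4, 0.4, 0.4, 0.4, 0.4, 0.4, 0.4], "translation": [[3, 0.5, -2], [3, 0.5, -3], [3, 0.5, -3], [2.5, 0.5, -3], [0, 0, 0], [0, 0, 0], [0, 0, 0]], "roll": [0, 0, 0, 0, 0, 0, 0], "force": 40}}

```text
t: 6.85
ee_pos: [572.4, 37.1, 136.7]
eef_rot: [-2.29, -2.151, 0.001]
ft_force: [0.3, -0.2, -0.1]
width: 59.8
gripper_force: 0.0
```

Request:
{"method": "apply_moves", "body": {"hand": [0.4, 0.4, 0.4, 0.4, -1, -1, -1, -1], "translation": [[0.15, -0.3, -3.5], [0, 0, -3.5], [0, 0, -3.4], [0, 0, 0], [0, 0, 0], [0, 0, 0], [0, 0, 0], [0, 0, 0]], "roll": [0, 0, 0, 0, 0, 0, 0, 0]}}

```text
t: 7.65
ee_pos: [575.6, 34.3, 34.7]
eef_rot: [2.288, 2.15, 0.004]
ft_force: [-2.4, 0.1, 7.0]
width: 27.4
gripper_force: 38.9
```

Request:
{"method": "apply_moves", "body": {"hand": [-1, -1, -1, -1, -1, -1, -1, -1], "translation": [[0, 0, 0], [0, 0, 3], [0, 0, 4], [0, 0, 4], [-2, -4, 0], [-2, -4, 0], [-2, -4, 0], [-2, -4, 0]], "roll": [0, 0, 0, 0, 0, 0, 0, 0]}}

```text
t: 8.45
ee_pos: [494.0, -126.9, 144.0]
eef_rot: [2.287, 2.151, 0.003]
ft_force: [0.2, -0.3, -0.8]
width: 27.8
gripper_force: 40.3
```

Request:
{"method": "apply_moves", "body": {"hand": [-1, -1, -1, -1, -1, -1, -1, -1], "translation": [[-2, -4, 0], [-2, -4, 0], [-2, -4, 0], [-2, -3, 0], [0, 0, 0], [0, 0, 0], [0, 0, 0], [0, 0, 0]], "roll": [0, 0, 0, 0, 0, 0, 0, 0]}}

```text
t: 9.25
ee_pos: [415.5, -274.4, 142.6]
eef_rot: [2.287, 2.154, 0.001]
ft_force: [-0.7, -0.6, -1.8]
width: 27.7
gripper_force: 40.3
```

Request:
{"method": "apply_moves", "body": {"hand": [-1, -1, -1, -1, -1, -1, -1, -1], "translation": [[-0.3, 2.8, -3], [0, 0, -4], [0, 0, -3], [0, 0, -2], [0, 0, -0.7], [0, 0, -0.2], [0, 0, -0.1], [0, 0, 0]], "roll": [0, 0, 0, 0, 0, 0, 0, 0]}}

```text
t: 10.05
ee_pos: [412.2, -247.8, 13.1]
eef_rot: [2.288, 2.151, 0.001]
ft_force: [0.0, -0.3, -2.5]
width: 27.8
gripper_force: 40.3
```

Request:
{"method": "apply_moves", "body": {"hand": [-1, -1, -1, -1], "translation": [[0, 0, -0.15], [0, 0, -0.1], [0, 0, 0], [0, 0, 0]], "roll": [0, 0, 0, 0]}}

```text
t: 10.45
ee_pos: [412.2, -247.9, 12.5]
eef_rot: [2.288, 2.149, 0.004]
ft_force: [-5.0, 4.3, 36.5]
width: 27.5
gripper_force: 44.2
```

Request:
{"method": "apply_moves", "body": {"hand": [-1, 0.1, 0.1, 0.1, 0.1, 0.1, 0.1, 0.1], "translation": [[0, 0, 0.12], [0, 0, 0], [0, 0, 0], [0, 0, 4], [0, 0, 4], [0, 0, 4], [4, 4, 0], [4, 4, 0]], "roll": [0, 0, 0, 0, 0, 0, 0, 0]}}

```text
t: 11.25
ee_pos: [483.5, -177.3, 132.7]
eef_rot: [2.291, 2.145, 0.003]
ft_force: [0.9, -0.6, -0.9]
width: 46.7
gripper_force: 0.0
```

Request:
{"method": "apply_moves", "body": {"hand": [0.4, 0.4, 0.4, 0.4, 0.4, 0.4, 0.4, 0.4], "translation": [[4, 4, 0], [4, 4, 0], [0.2, 4, 0], [0, 1, 0], [0, 0, 0], [0, 0, 0], [0, 0, 0], [0, 0, 0]], "roll": [0, 0, 0, 0, 0, 0, 0, 0]}}

```text
t: 12.05
ee_pos: [554.7, -58.0, 131.2]
eef_rot: [2.292, 2.148, -0.0]
ft_force: [-0.7, 0.7, 1.1]
width: 59.6
gripper_force: 0.0
```

Run:
```python
from h import *
s=ctrl.read_state(); print(s['t'],s['ee_pos'])
m,im,d=look('top')
P=cloud(m,d)
Q=P[270:315,385:460].reshape(-1,3);q=Q[Q[:,2]>18];print(len(q),(q.min(0)+q.max(0))/2,np.ptp(q,axis=0),q.max(0))
cv2.imwrite('pics/top2.png',cv2.resize(im[180:330,280:480,::-1],None,fx=3,fy=3,interpolation=cv2.INTER_CUBIC))
```

```text
12.05 [554.72673353 -57.97502616 131.19122654]
141 [330.73032712 -95.67545329 851.5372169 ] [ 222.62349442  383.41024462 1666.81890163] [ 442.04207433   96.02966902 1684.94666771]
```

View pics/top2.png

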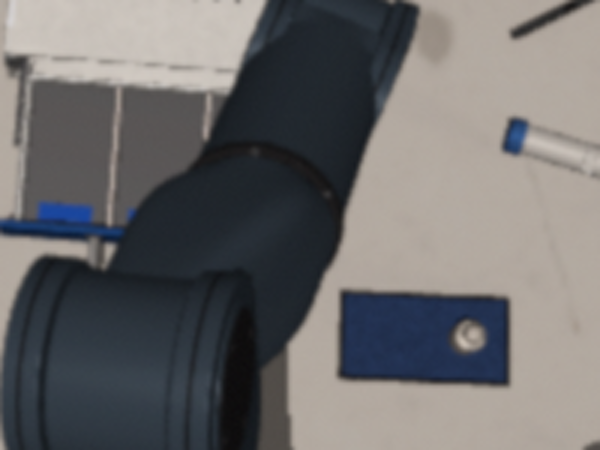

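The first weight stands on the pad at crop (470,336). Next is the second weight.

Request:
{"method": "apply_moves", "body": {"hand": [0.4, 0.4, 0.4, 0.4, 0.4, -1, -1, -1], "translation": [[1.9, 2, 0], [0, 0, 0], [0, 0, -3.5], [0, 0, -3.5], [0, 0, -2.8], [0, 0, 0], [0, 0, 0], [0, 0, 0]], "roll": [0, 0, 0, 0, 0, 0, 0, 0]}}

```text
t: 12.9
ee_pos: [574.6, -36.8, 34.4]
eef_rot: [2.289, 2.15, 0.002]
ft_force: [-0.1, -0.8, -1.2]
width: 27.6
gripper_force: 39.5
```

Request:
{"method": "apply_moves", "body": {"hand": [-1, -1, -1, -1, -1, -1, -1, -1], "translation": [[0, 0, 0], [0, 0, 0], [0, 0, 3], [0, 0, 4], [0, 0, 4], [-3, -3, 0], [-3, -3, 0], [-3, -3, 0]], "roll": [0, 0, 0, 0, 0, 0, 0, 0]}}

```text
t: 13.7
ee_pos: [483.0, -126.8, 143.8]
eef_rot: [2.287, 2.152, 0.002]
ft_force: [0.4, -1.9, -2.5]
width: 27.2
gripper_force: 40.2
```

Request:
{"method": "apply_moves", "body": {"hand": [-1, -1, -1, -1, -1, -1, -1], "translation": [[-3, -3, 0], [-3, -2, 0], [-1.3, -0.5, 0], [0, 0, -4], [0, 0, -4], [0, 0, -2], [0, 0, 0]], "roll": [0, 0, 0, 0, 0, 0, 0]}}

```text
t: 14.4
ee_pos: [410.1, -180.4, 41.3]
eef_rot: [-2.287, -2.149, 0.002]
ft_force: [-0.2, -0.0, -2.0]
width: 27.3
gripper_force: 40.2
```

Request:
{"method": "apply_moves", "body": {"hand": [-1, -1, -1, -1, -1, -1], "translation": [[0, 0, -1.5], [0, 0, -0.9], [0, 0, -0.3], [0, 0, -0.15], [0, 0, 0], [0, 0, 0]], "roll": [0, 0, 0, 0, 0, 0]}}

```text
t: 15.0
ee_pos: [411.3, -181.3, 14.9]
eef_rot: [2.289, 2.151, 0.001]
ft_force: [0.6, -0.9, -1.6]
width: 27.2
gripper_force: 40.3
```

Request:
{"method": "apply_moves", "body": {"hand": [-1, -1, -1, -1, -1], "translation": [[0, 0, -0.1], [0, 0, 0], [0, 0, -0.1], [0, 0, 0], [0, 0, 0]], "roll": [0, 0, 0, 0, 0]}}

```text
t: 15.5
ee_pos: [410.9, -181.2, 12.4]
eef_rot: [-2.289, -2.151, 0.0]
ft_force: [-0.2, -0.3, -2.2]
width: 27.5
gripper_force: 40.3
```

Request:
{"method": "apply_moves", "body": {"hand": [-1, -1, -1], "translation": [[0, 0, -0.1], [0, 0, 0], [0, 0, 0]], "roll": [0, 0, 0]}}

```text
t: 15.8
ee_pos: [411.0, -181.2, 11.8]
eef_rot: [2.289, 2.151, 0.001]
ft_force: [-1.7, 1.2, 7.1]
width: 27.6
gripper_force: 41.4
```

Request:
{"method": "apply_moves", "body": {"hand": [0.1, 0.1, 0.1, 0.1, 0.1, 0.1, 0.3, 0.3], "translation": [[0, 0, 0.05], [0, 0, 0], [0, 0, 0], [0, 0, 4], [0, 0, 4], [0, 0, 5], [4, -4, 2], [4, -4, 2]], "roll": [0, 0, 0, 0, 0, 0, -6, -6]}}

```text
t: 16.6
ee_pos: [479.0, -247.5, 177.9]
eef_rot: [2.502, 1.898, 0.004]
ft_force: [1.9, 0.7, -0.2]
width: 55.4
gripper_force: 0.0
```

Request:
{"method": "apply_moves", "body": {"hand": [0.3, 0.3, 0.3, 0.3, 0.3], "translation": [[4, -4, 2], [4, -4, 2], [1.8, -0.5, 0], [0, 0, 0], [0, 0, 0]], "roll": [-1, 0, 0, 0, 0]}}

```text
t: 17.1
ee_pos: [561.6, -319.1, 207.7]
eef_rot: [-2.517, -1.877, 0.001]
ft_force: [-1.2, -0.1, -0.4]
width: 55.4
gripper_force: 0.0
```

```bash
cat >> seg.py <<'E'
def hover(rois):
    s=ctrl.read_state(); print(s['t'],s['ee_pos'],'close ang',2*np.degrees(np.arctan2(s['eef_rot'][1],s['eef_rot'][0]))-90)
    m,im,d=look('wrist'); 
    for l in ['tube_1_mid']:
        for r in ctrl.boxes_of(l,'wrist')[:4]:
            p=np.array(m['intrinsics'])@np.array(r['position']); p=(p/p[2]).astype(int)
            print(r['p'],w(m,r['position']).round(),p[:2])
            if 20<p[1]<440 and 20<p[0]<620: 
                q=80; u,v=p[:2]; M=cloud(m,d)
                tubes(m,im,d,[(max(u,q),max(v,q),q)])
E
python3 - <<'E'
from seg import *
hover([])
m,im,d=look('top'); P=cloud(m,d)
tubes(m,im,d,[(187,245,25),(240,253,20)])
Q=P[272:310,395:450].reshape(-1,3)
M=(P[...,2]>18)&(P[...,2]<90);M[:265]=0;M[315:]=0;M[:,:385]=0;M[:,460:]=0
n,L,st,c=cv2.connectedComponentsWithStats(M.astype(np.uint8))
for k in range(1,n):
  if st[k,4]>15: q=P[L==k];print('wt',((q.min(0)+q.max(0))/2).round(),q[:,2].max().round())
cv2.imwrite('pics/w4.png',np.load('last_wrist.npz')['im'][:,:,::-1])
E
```

```text
17.1 [ 561.61363857 -319.14089919  207.70900028] close ang -376.5626455242773
c [531. 451.] len 113 wid 34 capdir deg -111.9 cap [509.84047154 406.20888832] zmax 37.0
c [509. 298.] len 110 wid 36 capdir deg -77.9 cap [515.51999001 248.84849936] zmax 37.0
```

View pics/w4.png

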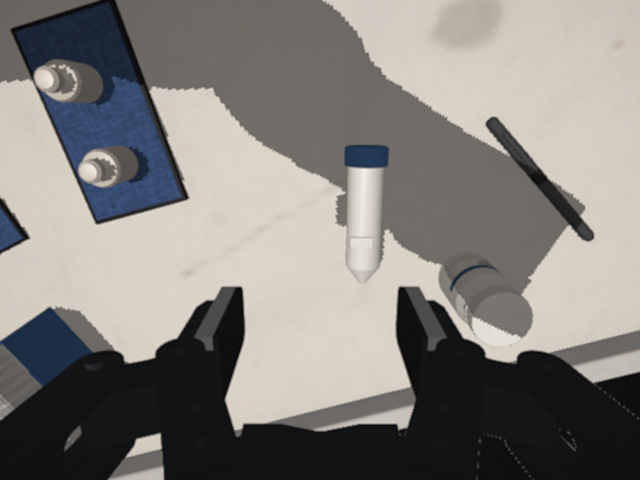

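Both weights stand on the pad, at (70,80) and (110,165). The tube is centred near (365,212) and aligned with the image's vertical, and the bottle is at (485,300). Now I'll measure the tube.

Run:
```python
from seg import *
z=np.load('last_wrist.npz'); m=dict(intrinsics=z['K'],R=z['R'],t=z['t'])
tubes(m,z['im'],z['d'],[(365,215,68)])
P=cloud(m,z['d']);Q=P[250:340,435:540].reshape(-1,3);q=Q[Q[:,2]>60];print('bottle',(q.min(0)+q.max(0))/2,q.max(0))
```

```text
c [ 592. -345.] len 114 wid 34 capdir deg 73.3 cap [ 604.83652102 -299.64419144] zmax 34.0
bottle [ 633.97773607 -348.84675953  205.12152025] [ 685.24978446 -251.72440792  350.22135007]
```

Request:
{"method": "apply_moves", "body": {"hand": [0.2, 0.2, 0.2, 0.2, 0.2, 0.2, 0.2, 0.2], "translation": [[3, -2.6, 0], [0, 0, -4], [0, 0, -4], [0, 0, -4], [0, 0, -4], [0, 0, -2.5], [0, 0, -1.5], [0, 0, 0]], "roll": [0, 0, 0, 0, 0, 0, 0, 0], "force": 25}}

```text
t: 18.05
ee_pos: [591.1, -344.6, 7.0]
eef_rot: [-2.516, -1.877, 0.002]
ft_force: [0.2, 0.5, 0.3]
width: 50.9
gripper_force: 0.0
```

Request:
{"method": "apply_moves", "body": {"hand": [-1, -1, -1, -1, -1, -1], "translation": [[0, 0, 0], [0, 0, 0], [0, 0, 0], [0, 0, 0], [0, 0, 2], [0, 0, 2]], "roll": [0, 0, 0, 0, 0, 0]}}

```text
t: 18.65
ee_pos: [592.1, -345.3, 49.2]
eef_rot: [-2.518, -1.878, 0.0]
ft_force: [0.4, -0.0, -0.2]
width: 27.9
gripper_force: 26.4
```

Request:
{"method": "apply_moves", "body": {"hand": [-1, -1, -1, -1, -1, -1, -1, -1], "translation": [[0, 0, 5], [0, 0, 5], [0, 2, 4], [0, 4, 2], [0, 4, 0], [0, 4, 0], [0, 4, 0], [0, 4, 0]], "roll": [0, 0, 8, 8, 8, 8, 8, 8]}}

```text
t: 19.45
ee_pos: [592.1, -123.9, 209.5]
eef_rot: [1.528, 2.744, 0.001]
ft_force: [0.9, 0.7, 0.0]
width: 28.0
gripper_force: 26.4
```

Request:
{"method": "apply_moves", "body": {"hand": [-1, -1, -1, -1, -1, -1, -1, -1], "translation": [[-1, 4, 0], [-1, 4, 0], [-1, 0.2, 0], [0, 0, 0], [0, 0, 0], [0, 0, 0], [0, 0, 0], [0, 0, 0]], "roll": [8, 8, 8, 8, 8, 8, 7, 0]}}

```text
t: 20.25
ee_pos: [562.3, -43.8, 209.3]
eef_rot: [0.095, 3.139, 0.0]
ft_force: [-0.4, 0.3, -1.1]
width: 27.8
gripper_force: 26.4
```

Run:
```python
from seg import *
hover([])
cv2.imwrite('pics/w5.png',np.load('last_wrist.npz')['im'][:,:,::-1])
```

```text
20.25 [562.28034444 -43.82246865 209.2603427 ] close ang 86.52031378038751
0.51 [545.  70.  28.] [466 167]
c [557.  72.] len 154 wid 128 capdir deg -106.3 cap [518.10865894  68.37555142] zmax 35.0
```

View pics/w5.png

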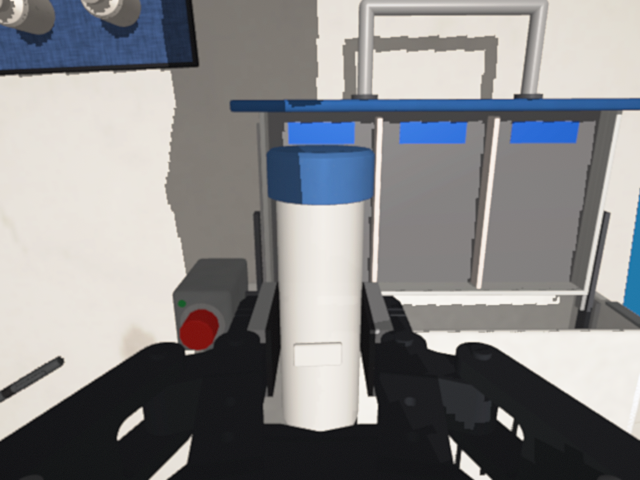

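The tube is held with its cap toward the handle, and the middle and left lanes are clear at (435,210) and (545,210). Now I'll get the floor extents.

Run:
```python
from seg import *
z=np.load('last_wrist.npz'); m=dict(intrinsics=z['K'],R=z['R'],t=z['t']);P=cloud(m,z['d'])
for u in (410,440,465,520,550):
    c=P[100:330,u]; f=c[abs(c[:,2]-28)<5]; print(u,f[0].round(),f[-1].round(), 'mid',((f[0]+f[-1])/2).round(1), np.ptp(f,axis=0).round())
for v in (160,200,240,270):
    r=P[v,370:620]; f=r[(r[:,2]>37)&(r[:,2]<52)]; k=np.split(f,np.where(np.abs(np.diff(f[:,1]))>15)[0]+1); print(v,[q.mean(0).round() for q in k])
```

```text
410 [501.  26.  29.] [638.  26.  32.] mid [569.3  26.   30.5] [137.   1.   6.]
440 [502.  49.  29.] [639.  50.  32.] mid [570.8  49.5  30.4] [137.   3.   6.]
465 [503.  68.  27.] [641.  71.  32.] mid [572.   69.3  29.8] [138.   6.   6.]
520 [505. 108.  28.] [643. 116.  33.] mid [574.2 112.2  30.2] [138.  11.   7.]
550 [506. 130.  29.] [644. 141.  32.] mid [575.3 135.4  30.7] [139.  14.   6.]
160 [array([533.,  -0.,  42.]), array([538.,  83.,  41.]), array([543., 167.,  43.])]
200 [array([563.,  -2.,  42.]), array([568.,  81.,  41.]), array([573., 165.,  43.])]
240 [array([595.,  -4.,  42.]), array([600.,  80.,  41.]), array([605., 166.,  43.])]
270 [array([620.,  -5.,  42.]), array([625.,  78.,  41.]), array([630., 165.,  43.])]
```

Request:
{"method": "apply_moves", "body": {"hand": [-1, -1, -1, -1, -1, -1, -1, -1], "translation": [[0.2, 0, -4], [0, 0, -4], [0, 0, -4], [0, 0, -2.5], [0, 0, -1.5], [0, 0, -0.8], [0, 0, -0.3], [0, 0, 0]], "roll": [0, 0, 0, 0, 0, 0, 0, 0]}}

```text
t: 21.15
ee_pos: [564.2, -43.6, 38.4]
eef_rot: [-0.101, -3.14, 0.0]
ft_force: [-0.5, 0.1, -0.1]
width: 27.9
gripper_force: 26.4
```

Request:
{"method": "apply_moves", "body": {"hand": [-1, -1, -0.1, -0.1, -0.1, -0.1, -0.1, -0.1], "translation": [[0, 0, -0.1], [0, 0, 0], [0, 0, 0], [0, 0, 0], [0, 0, 3], [0, 0, 4], [0, 0, 4], [0, 0, 4]], "roll": [0, 0, 0, 0, 0, 0, 0, 0]}}

```text
t: 21.95
ee_pos: [564.2, -43.6, 188.4]
eef_rot: [0.099, 3.14, -0.0]
ft_force: [1.0, 0.4, -0.4]
width: 38.4
gripper_force: 0.0
```

Request:
{"method": "apply_moves", "body": {"hand": [0.2, 0.2, 0.2, 0.2, 0.2, 0.2, 0.2, 0.2], "translation": [[-0.7, 4, 2], [-0.7, 4, 0], [-0.7, 4, 0], [-0.7, 4, 0], [-0.7, 4, 0], [-0.7, 4, 0], [-0.7, 4, 0], [-0.7, 2, 0]], "roll": [-8, -8, -8, -8, -8, -8, -8, -8]}}

```text
t: 22.75
ee_pos: [507.3, 260.9, 206.5]
eef_rot: [-1.749, -2.609, -0.002]
ft_force: [0.0, 0.9, 0.0]
width: 51.0
gripper_force: 0.0
```

Request:
{"method": "apply_moves", "body": {"hand": [0.2, 0.2, 0.2, 0.2], "translation": [[0, 0, 0], [0, 0, 0], [0, 0, 0], [0, 0, 0]], "roll": [-8, -2, 0, 0]}}

```text
t: 23.15
ee_pos: [508.6, 255.7, 206.8]
eef_rot: [1.965, 2.45, 0.0]
ft_force: [0.3, -0.4, -0.2]
width: 51.6
gripper_force: 0.0
```

Run:
```python
from seg import *
hover([])
cv2.imwrite('pics/w6.png',np.load('last_wrist.npz')['im'][:,:,::-1])
```

```text
23.15 [508.6198289  255.72349794 206.79587402] close ang 12.534279731034417
0.9 [522. 399.  21.] [381   6]
```

View pics/w6.png

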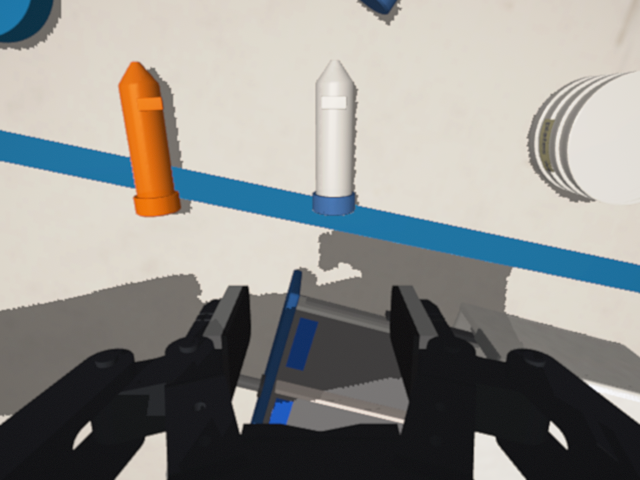

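The white tube is at (334,140), vertical in the image, and the orange one is at (150,140).

Run:
```python
from seg import *
z=np.load('last_wrist.npz'); m=dict(intrinsics=z['K'],R=z['R'],t=z['t'])
tubes(m,z['im'],z['d'],[(334,138,82)])
```

```text
c [510. 303.] len 114 wid 34 capdir deg -77.5 cap [519.66069913 254.20338517] zmax 34.0
```

Request:
{"method": "apply_moves", "body": {"hand": [0.2, 0.2, 0.2, 0.2, 0.2, 0.2, 0.2, 0.2], "translation": [[0.2, 4.7, 0], [0, 0, -4], [0, 0, -4], [0, 0, -4], [0, 0, -4], [0, 0, -2.5], [0, 0, -1.3], [0, 0, 0]], "roll": [0, 0, 0, 0, 0, 0, 0, 0]}}

```text
t: 24.05
ee_pos: [509.8, 302.7, 7.4]
eef_rot: [-1.967, -2.448, 0.004]
ft_force: [-0.3, -0.5, 0.7]
width: 51.3
gripper_force: 0.0
```

Request:
{"method": "apply_moves", "body": {"hand": [-1, -1, -1, -1, -1, -1, -1, -1], "translation": [[0, 0, 0], [0, 0, 0], [0, 0, 0], [0, 0, 0], [0, 0, 4], [0, 0, 5], [0, 0, 5], [0, 0, 4]], "roll": [0, 0, 0, 0, 0, 0, 0, 0]}}

```text
t: 24.85
ee_pos: [510.6, 303.6, 192.1]
eef_rot: [1.967, 2.448, 0.004]
ft_force: [0.5, 0.8, -0.7]
width: 27.7
gripper_force: 25.5
```

Request:
{"method": "apply_moves", "body": {"hand": [-1, -1, -1, -1, -1, -1, -1, -1], "translation": [[1, -4, 1], [1, -4, 0], [1, -4, 0], [1, -4, 0], [1, -4, 0], [0.8, -4, 0], [0, -2.4, 0], [0, 0, 0]], "roll": [-8, -8, -8, -8, -8, -8, -8, -8]}}

```text
t: 25.65
ee_pos: [568.2, 34.6, 199.8]
eef_rot: [2.971, 1.016, 0.002]
ft_force: [0.1, 0.4, -0.6]
width: 28.4
gripper_force: 25.5
```

Request:
{"method": "apply_moves", "body": {"hand": [-1, -1, -1, -1, -1, -1, -1, -1], "translation": [[0, 0, 0], [0, 0, 0], [0, 0, 0], [0, 0, 0], [0, 0, 0], [0, 0, 0], [0, 0, 0], [0, 0, 0]], "roll": [-8, -8, -8, -8, -8, -2, 0, 0]}}

```text
t: 26.45
ee_pos: [568.3, 39.6, 198.8]
eef_rot: [-3.14, 0.092, -0.0]
ft_force: [-0.2, -1.3, -0.3]
width: 27.8
gripper_force: 25.5
```

Run:
```python
from seg import *
hover([])
cv2.imwrite('pics/w7.png',np.load('last_wrist.npz')['im'][:,:,::-1])
```

```text
26.45 [568.25249407  39.60902901 198.7661538 ] close ang 266.630663558876
0.69 [563. -42.  58.] [436 214]
c [555. -45.] len 148 wid 129 capdir deg -167.7 cap [512.33899739 -25.52282747] zmax 46.0
```

View pics/w7.png

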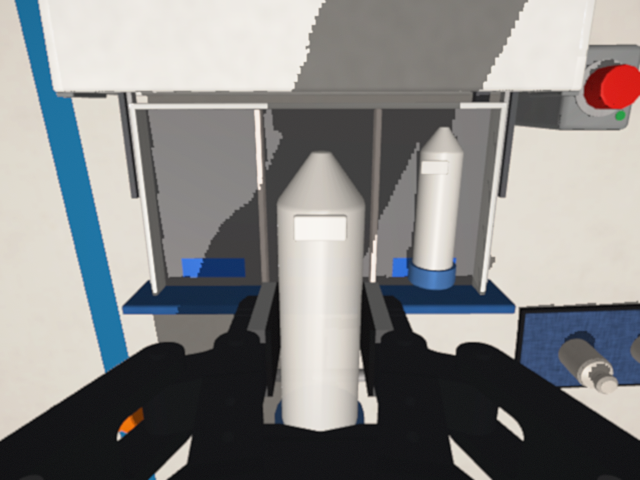

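The right lane's tube lies at (437,210) with its cap at the blue end. The button and the housing are ahead of the camera, so I'll check camera clearance and that tube's centre.

Run:
```python
from seg import *
z=np.load('last_wrist.npz'); m=dict(intrinsics=z['K'],R=z['R'],t=z['t'])
print('cam',-z['R'].T@z['t'])
P=cloud(m,z['d']); Q=P[120:295,408:470].reshape(-1,3);q=Q[(Q[:,2]>48)&(Q[:,2]<72)];print(q.min(0),q.max(0))
Q=P[60:104,150:480].reshape(-1,3);q=Q[(Q[:,2]>84)&(Q[:,2]<100)];print('house front x',q.min(0),q.max(0))
```

```text
cam [639.89642604  34.57175441 341.26033344]
[506.52797485 -60.46925859  48.00306848] [621.36781233 -24.46077164  64.11930967]
house front x [642.66234924 -56.51698996  87.19661279] [670.12568448 131.1683861   94.61128177]
```

Request:
{"method": "apply_moves", "body": {"hand": [-1, -1, -1, -1, -1, -1, -1, -1], "translation": [[0, 0, -4], [0, 0, -4], [0, 0, -3.5], [0, 0, -2], [0, 0, -1.5], [0, 0, -0.8], [0, 0, -0.4], [0, 0, 0]], "roll": [0, 0, 0, 0, 0, 0, 0, 0]}}

```text
t: 27.35
ee_pos: [568.5, 39.5, 37.9]
eef_rot: [-3.139, 0.097, -0.001]
ft_force: [-3.3, 1.1, 3.7]
width: 28.0
gripper_force: 25.9
```

Request:
{"method": "apply_moves", "body": {"hand": [-1, -0.1, -0.1, -0.1, -0.1, -0.1, -0.1, -0.1], "translation": [[0, 0, 0], [0, 0, 0], [0, 0, 0], [0, 0, 3], [0, 0, 4], [0, 0, 4], [0, 0, 4], [0, 0, 2]], "roll": [0, 0, 0, 0, 0, 0, 0, 0]}}

```text
t: 28.15
ee_pos: [569.5, 38.8, 210.1]
eef_rot: [-3.14, 0.098, -0.007]
ft_force: [1.1, 0.7, -0.5]
width: 38.3
gripper_force: 0.0
```

Request:
{"method": "apply_moves", "body": {"hand": [0.2, 0.2, 0.2, 0.2, 0.2, 0.2, 0.2, 0.2], "translation": [[-0.4, 4.4, 0], [-0.4, 4.4, 0], [-0.4, 4.4, 0], [-0.4, 4.4, 0], [-0.4, 4.4, 0], [-0.4, 4.4, 0], [-0.4, 4.4, 0], [-0.4, 4.4, 0]], "roll": [8, 8, 8, 8, 8, 8, 8, 8]}}

```text
t: 28.95
ee_pos: [535.9, 393.4, 207.0]
eef_rot: [-2.71, -1.589, -0.001]
ft_force: [0.3, 0.2, 0.5]
width: 51.0
gripper_force: 0.0
```

Request:
{"method": "apply_moves", "body": {"hand": [0.2, 0.2, 0.2, 0.2], "translation": [[0, 0, 0], [0, 0, 0], [0, 0, 0], [0, 0, 0]], "roll": [7.6, 0, 0, 0]}}

```text
t: 29.35
ee_pos: [536.9, 390.0, 206.9]
eef_rot: [2.608, 1.75, 0.0]
ft_force: [1.2, 0.6, 0.3]
width: 51.1
gripper_force: 0.0
```

Run:
```python
from seg import *
hover([])
z=np.load('last_wrist.npz');cv2.imwrite('pics/w8.png',z['im'][:,:,::-1])
m=dict(intrinsics=z['K'],R=z['R'],t=z['t'])
P=cloud(m,z['d']);i=z['im'].astype(int);B=(P[...,2]>12)&(P[...,2]<45)&(P[...,0]<620)&(P[...,1]>360)&(P[...,1]<530)
q=P[B];print(q.min(0),q.max(0),len(q))
```

```text
29.35 [536.87373025 389.95916363 206.91558638] close ang -22.265300999661648
0.84 [532. 452.  29.] [281 127]
c [531. 453.] len 111 wid 34 capdir deg -111.7 cap [514.95106407 409.82576509] zmax 33.0
0.53 [588.  97.  29.] [485 460]
[217.76081393 360.01110334  12.01258429] [560.70754639 529.98773557  44.97972764] 8699
```

View pics/w8.png

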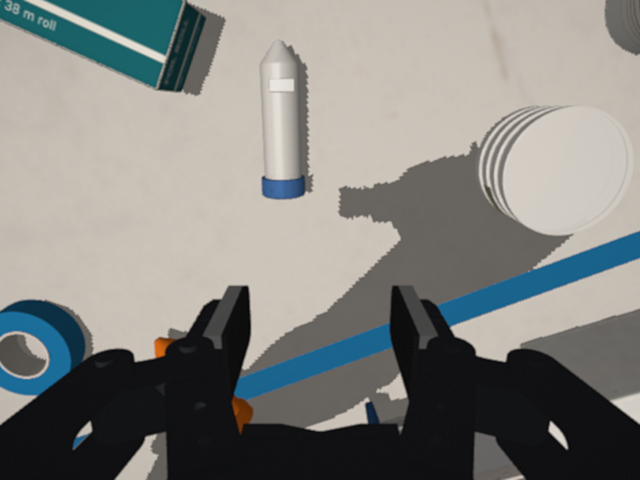

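The tube is at (281,120), clear of the carton corner at (185,90). I'll grasp it now.

Request:
{"method": "apply_moves", "body": {"hand": [0.1, 0.1, 0.1, 0.1, 0.1, 0.1, 0.1, 0.1], "translation": [[-0.3, 3.2, 0], [-0.3, 3.2, 0], [0, 0, -4], [0, 0, -4], [0, 0, -4], [0, 0, -4], [0, 0, -2.5], [0, 0, -1.3]], "roll": [0, 0, 0, 0, 0, 0, 0, 0]}}

```text
t: 30.25
ee_pos: [529.4, 454.2, 6.0]
eef_rot: [2.605, 1.755, -0.005]
ft_force: [0.7, 0.6, 0.1]
width: 46.8
gripper_force: 0.0
```

Request:
{"method": "apply_moves", "body": {"hand": [0.1, -1, -1, -1, -1, -1, -1, -1], "translation": [[0, 0, 0], [0, 0, 0], [0, 0, 0], [0, 0, 0], [0, 0, 4], [0, 0, 5], [0, 0, 5], [0, 0, 4]], "roll": [0, 0, 0, 0, 0, 0, 0, 0]}}

```text
t: 31.05
ee_pos: [530.9, 455.5, 192.7]
eef_rot: [-2.604, -1.757, -0.005]
ft_force: [0.5, 0.5, -0.4]
width: 28.0
gripper_force: 26.8
```

Request:
{"method": "apply_moves", "body": {"hand": [-1, -1, -1, -1, -1, -1, -1, -1], "translation": [[0.5, -4, 1], [0.5, -4, 0], [0.5, -4, 0], [0.5, -4, 0], [0.5, -4, 0], [0.5, -4, 0], [0.5, -4, 0], [0.5, -4, 0]], "roll": [-8, -8, -8, -8, -8, -8, -8, -8]}}

```text
t: 31.85
ee_pos: [570.4, 134.1, 199.6]
eef_rot: [-3.139, -0.102, -0.002]
ft_force: [0.8, -0.1, -0.7]
width: 27.7
gripper_force: 26.8
```

Request:
{"method": "apply_moves", "body": {"hand": [-1, -1, -1, -1, -1], "translation": [[0.3, -1.1, 0], [0, 0, 0], [0, 0, 0], [0, 0, 0], [0, 0, 0]], "roll": [-7.3, 0, 0, 0, 0]}}

```text
t: 32.35
ee_pos: [573.1, 126.0, 198.6]
eef_rot: [-3.14, 0.083, 0.0]
ft_force: [-0.6, 0.4, -0.1]
width: 27.9
gripper_force: 26.8
```

Run:
```python
from seg import *
hover([])
z=np.load('last_wrist.npz');cv2.imwrite('pics/w9.png',z['im'][:,:,::-1])
```

```text
32.35 [573.09906962 126.0130846  198.56949368] close ang 266.96721125081484
0.71 [585. 124. 217.] [323 299]
c [531.  79.] len 64 wid 37 capdir deg -173.9 cap [517.39112292  65.385591  ] zmax 42.0
0.59 [582.   9.  27.] [473 183]
c [583.  17.] len 164 wid 158 capdir deg -143.0 cap [521.24811124  15.49754828] zmax 46.0
```

View pics/w9.png

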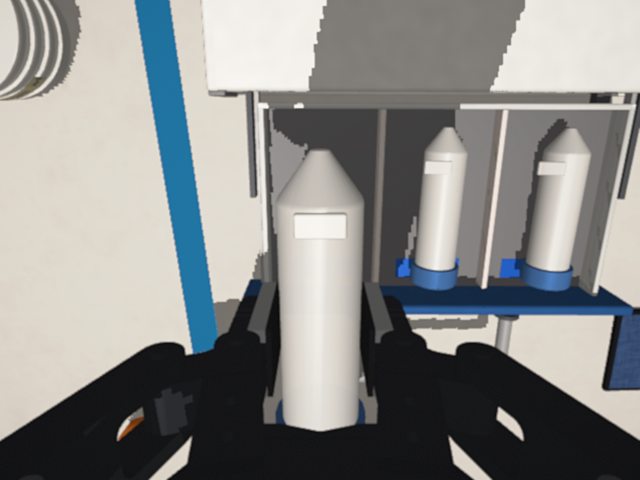

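The middle and right tubes lie well at (440,210) and (553,210). I'll lower the last one into the left lane.

Request:
{"method": "apply_moves", "body": {"hand": [-1, -1, -1, -1, -1, -1, -1, -1], "translation": [[0, -0.2, -4], [0, 0, -4], [0, 0, -3.5], [0, 0, -2], [0, 0, -1.5], [0, 0, -0.8], [0, 0, -0.4], [0, 0, 0]], "roll": [0, 0, 0, 0, 0, 0, 0, 0]}}

```text
t: 33.25
ee_pos: [573.3, 122.7, 38.1]
eef_rot: [-3.139, 0.089, -0.001]
ft_force: [-5.0, 0.4, 8.0]
width: 27.9
gripper_force: 27.7
```

Request:
{"method": "apply_moves", "body": {"hand": [-1, -0.1, -0.1, -0.1, -0.1, -0.1, -0.1, -0.1], "translation": [[0, 0, 0], [0, 0, 0], [0, 0, 0], [0, 0, 3], [0, 0, 4], [0, 0, 4], [0, 0, 4], [0, -4, 2]], "roll": [0, 0, 0, 0, 0, 0, 0, 0]}}

```text
t: 34.05
ee_pos: [574.9, 87.5, 209.2]
eef_rot: [-3.138, 0.076, -0.005]
ft_force: [0.7, -0.2, -0.4]
width: 38.6
gripper_force: 0.0
```

Request:
{"method": "apply_moves", "body": {"hand": [-1, -1, -1, -1, -1, -1], "translation": [[0, -4, 0], [0, 0, 0], [0, 0, 0], [0, 0, 0], [0, 0, 0], [0, 0, 0]], "roll": [0, 0, 0, 0, 0, 0]}}

```text
t: 34.65
ee_pos: [573.2, 43.5, 206.2]
eef_rot: [3.14, -0.087, -0.001]
ft_force: [0.6, 0.7, -0.5]
width: -0.1
gripper_force: 0.0
```

Run:
```python
from seg import *
s=ctrl.read_state();print(s['t'],s['ee_pos'],s['width'])
m,im,d=look('wrist','w10');P=cloud(m,d)
B=(P[...,2]>50)&(P[...,2]<72)&(P[...,0]>503)&(P[...,0]<634)&(P[...,1]>-80)&(P[...,1]<162)
n,L,st,c=cv2.connectedComponentsWithStats(B.astype(np.uint8))
for k in range(1,n):
  if st[k,4]>200:
    q=P[L==k];print(((q.min(0)+q.max(0))/2).round(),np.ptp(q,axis=0).round(),c[k])
i=im.astype(int);R=(i[...,0]-i[...,1]>70)&(P[...,2]>70);q=P[R];print('red',len(q),q.mean(0) if len(q) else 0,q.min(0),q.max(0))
```

```text
34.65 [573.24761159  43.47733618 206.23204179] -0.08579522368166177
[574. 124.  57.] [114.  35.  14.] [211.99299569 216.28609914]
[568.  41.  57.] [114.  37.  14.] [325.36287562 213.276531  ]
[563. -43.  57.] [113.  36.  14.] [439.94892619 217.83468688]
[505. 125.  57.] [ 5. 73. 15.] [210.50220264 303.93502203]
red 1944 [ 640.38619739 -132.05175356   90.16739163] [ 627.41097255 -155.56989767   72.75526431] [652.6248611   38.79619384 348.69068541]
```

View pics/w10.png

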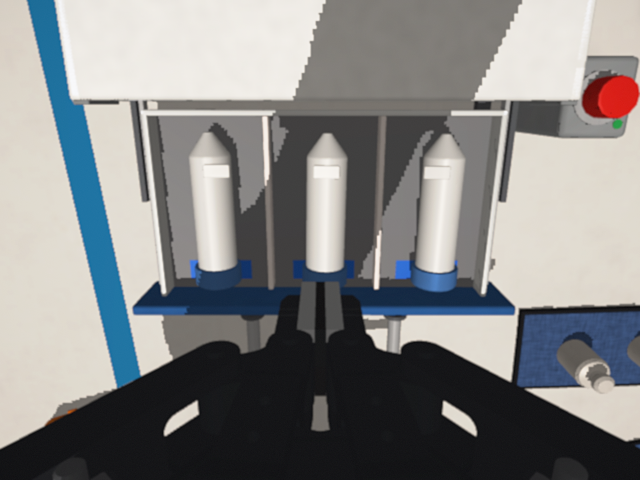

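All three tubes lie in their lanes, at (212,215), (325,213) and (440,217), with caps at the handle end. Next is the button's centre.

Run:
```python
from seg import *
z=np.load('last_wrist.npz'); m=dict(intrinsics=z['K'],R=z['R'],t=z['t'])
P=cloud(m,z['d']);i=z['im'].astype(int);R=(i[...,0]-i[...,1]>70)&(P[...,2]>86)&(P[...,2]<100)&(P[...,1]<-100);q=P[R];print(len(q),np.median(q,0),q.min(0),q.max(0))
```

```text
1608 [ 640.31633571 -133.48576607   91.58865833] [ 628.52392345 -147.48964665   86.02997012] [ 652.25030659 -122.37562109   94.18959772]
```

Request:
{"method": "apply_moves", "body": {"hand": [-1, -1, -1, -1, -1, -1, -1, -1], "translation": [[1.6, -4.5, 0], [1.6, -4.5, 0], [1.6, -4.5, 0], [1.8, -4.5, -2], [0, -0.5, -4], [0, 0, -2], [0, 0, 0], [0, 0, 0]], "roll": [0, 0, 0, 0, 0, 0, 0, 0]}}

```text
t: 35.5
ee_pos: [638.7, -140.2, 127.9]
eef_rot: [3.14, -0.089, -0.0]
ft_force: [0.2, -0.5, 0.4]
width: -0.0
gripper_force: 0.0
```

Request:
{"method": "apply_moves", "body": {"hand": [-1, -1, -1, -1, -1, -1, -1, -1], "translation": [[0.1, 0.2, -3], [0, 0, -0.6], [0, 0, -0.4], [0, 0, -0.4], [0, 0, -0.3], [0, 0, -0.1], [0, 0, 0], [0, 0, 0]], "roll": [0, 0, 0, 0, 0, 0, 0, 0]}}

```text
t: 36.3
ee_pos: [640.0, -138.3, 80.0]
eef_rot: [-3.14, 0.089, -0.002]
ft_force: [0.8, 4.0, 4.7]
width: 0.2
gripper_force: 2.6
```

Request:
{"method": "apply_moves", "body": {"hand": [-1, -1, -1, -1, -1, -1, -1, -1], "translation": [[0, 0, -0.1], [0, 0, 0], [0, 0, 0], [0, 0, 0], [0, 0, 0], [0, 0, 0], [0, 0, 0], [0, 0, 0]], "roll": [0, 0, 0, 0, 0, 0, 0, 0]}}

```text
t: 37.1
ee_pos: [640.1, -138.4, 79.7]
eef_rot: [-3.14, 0.089, -0.003]
ft_force: [-0.9, 3.3, 12.0]
width: -0.3
gripper_force: 5.9
```

Request:
{"method": "apply_moves", "body": {"hand": [-1, -1, -1, -1, -1, -1, -1, -1], "translation": [[0, 0, 0], [0, 0, 0], [0, 0, 0], [0, 0, 0], [0, 0, 0], [0, 0, 0], [0, 0, 0], [0, 0, 0]], "roll": [0, 0, 0, 0, 0, 0, 0, 0]}}

```text
t: 37.9
ee_pos: [640.1, -138.4, 79.7]
eef_rot: [-3.14, 0.089, -0.003]
ft_force: [-1.0, 5.2, 11.7]
width: 0.3
gripper_force: 5.9
```

Run:
```python
from seg import *
s=ctrl.read_state();print(s['t'],s['ee_pos'],s['ft_force'])
m,im,d=look('scene');P=cloud(m,d)
cv2.imwrite('pics/s3.png',cv2.resize(im[200:360,150:390,::-1],None,fx=3,fy=3))
```

```text
37.9 [ 640.06086855 -138.36741063   79.66673183] [-1.01932438  5.22054797 11.65722116]
```

View pics/s3.png

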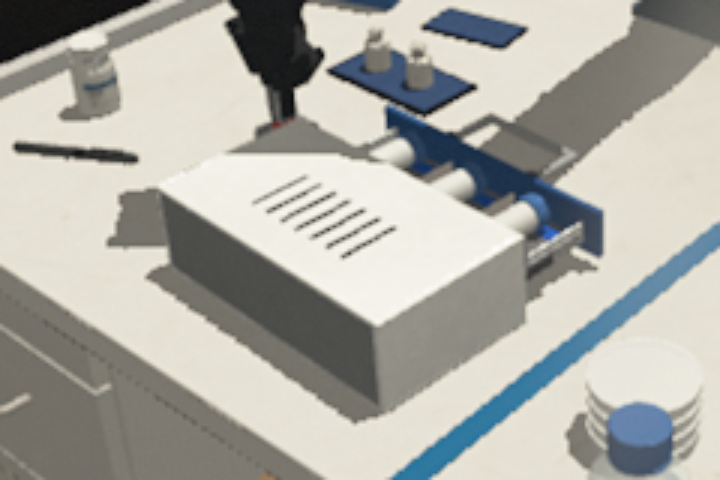

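The tray has drawn itself in to about 0.10, and both weights stand on the pad at crop (378,50) and (418,65). Now I'll get in front of the handle and push.

Request:
{"method": "apply_moves", "body": {"hand": [-1, -1, -1, -1, -1, -1, -1, -1], "translation": [[0, 0, 4], [0, 0, 4], [-2, 2, 4], [-3.5, 3.4, 0], [-3.5, 3.4, 0], [-3.5, 3.4, 0], [-3.5, 3.4, 0], [-2.5, 2.8, 0]], "roll": [0, 0, 0, 0, 0, 0, 0, 0]}}

```text
t: 38.75
ee_pos: [451.8, 46.3, 198.2]
eef_rot: [-3.14, 0.09, 0.002]
ft_force: [0.5, 0.6, 0.3]
width: 0.2
gripper_force: 0.0
```

Request:
{"method": "apply_moves", "body": {"hand": [-1, -1, -1], "translation": [[0, 0, 0], [0, 0, 0], [0, 0, 0]], "roll": [0, 0, 0]}}

```text
t: 39.05
ee_pos: [455.2, 44.5, 198.8]
eef_rot: [3.139, -0.091, 0.002]
ft_force: [-0.4, -0.5, -0.2]
width: -0.1
gripper_force: 0.0
```

Run:
```python
from seg import *
s=ctrl.read_state();print(s['t'],s['ee_pos'])
m,im,d=look('wrist','w11');P=cloud(m,d)
B=(P[...,2]>50)&(P[...,2]<65)&(P[...,0]>420)&(P[...,0]<620)&(P[...,1]>-40)&(P[...,1]<110)
q=P[B];print(len(q),np.percentile(q[:,0],[0,2,10,25,50,75,100]))
```

```text
39.05 [455.21487271  44.46240835 198.76484103]
12352 [478.26059316 481.86165264 486.52818479 501.97914893 543.45073116
 564.75434167 594.74263043]
```

View pics/w11.png

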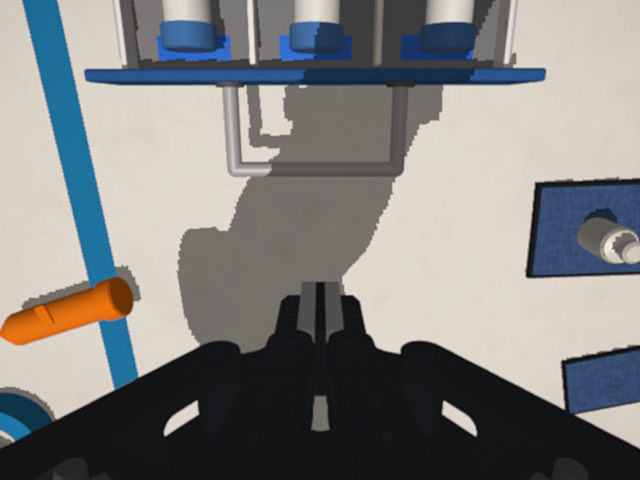

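The handle's front edge is about 13 mm ahead of the shut fingers, so I can descend and push along the tray's axis.

Request:
{"method": "apply_moves", "body": {"hand": [-1, -1, -1, -1, -1, -1, -1, -1], "translation": [[0, 0, -4], [0, 0, -4], [0, 0, -4], [0, 0, -3.3], [0, 0, 0], [0.5, 0, 0], [1, -0.05, 0], [1, -0.05, 0]], "roll": [0, 0, 0, 0, 0, 0, 0, 0]}}

```text
t: 39.9
ee_pos: [480.7, 44.1, 46.9]
eef_rot: [3.14, -0.09, 0.002]
ft_force: [-3.6, -1.6, 2.2]
width: -0.0
gripper_force: 1.6
```

Request:
{"method": "apply_moves", "body": {"hand": [-1, -1, -1, -1, -1, -1, -1, -1], "translation": [[1, -0.05, 0], [1, -0.05, 0], [1.2, -0.05, 0], [1.2, -0.1, 0], [1.2, -0.1, 0], [1, -0.05, 0], [1, -0.05, 0], [0, 0, 0]], "roll": [0, 0, 0, 0, 0, 0, 0, 0]}}

```text
t: 40.7
ee_pos: [557.2, 40.4, 45.7]
eef_rot: [3.14, -0.088, 0.002]
ft_force: [-0.1, -0.1, 1.3]
width: 0.3
gripper_force: 0.0
```

Request:
{"method": "apply_moves", "body": {"hand": [-1, -1, -1, -1, -1, -1], "translation": [[0.5, 0, 0], [0.3, 0, 0], [0.2, 0, 0], [0.2, 0, 0], [0, 0, 0], [0, 0, 0]], "roll": [0, 0, 0, 0, 0, 0]}}

```text
t: 41.3
ee_pos: [567.2, 39.9, 45.6]
eef_rot: [3.14, -0.09, -0.001]
ft_force: [-4.7, -2.1, 2.4]
width: -0.1
gripper_force: 2.2
```

Request:
{"method": "apply_moves", "body": {"hand": [-1, -1, -1, -1, -1, -1], "translation": [[0.2, 0, 0], [0.1, 0, 0], [0.1, 0, 0], [0, 0, 0], [0, 0, 0], [0, 0, 0]], "roll": [0, 0, 0, 0, 0, 0]}}

```text
t: 41.9
ee_pos: [569.8, 39.7, 45.5]
eef_rot: [-3.14, 0.09, 0.004]
ft_force: [-9.4, -1.6, 6.6]
width: -0.2
gripper_force: 4.7
```

Request:
{"method": "apply_moves", "body": {"hand": [-1, -1, -1, -1], "translation": [[0.1, 0, 0], [0.1, 0, 0], [0, 0, 0], [0, 0, 0]], "roll": [0, 0, 0, 0]}}

```text
t: 42.3
ee_pos: [569.9, 39.7, 45.4]
eef_rot: [-3.139, 0.091, 0.009]
ft_force: [-15.9, -1.3, 12.5]
width: 0.0
gripper_force: 8.1
```

It has reached the home stop: the force is rising with no further motion. I'll back off, rise and verify.

Request:
{"method": "apply_moves", "body": {"hand": [-1, -1, -1, -1, -1, -1, -1, -1], "translation": [[-1, 0, 0], [-2, 0.1, 0], [-1, 0, 0], [0, 0, 4], [0, 0, 5], [0, 0, 5], [-2, 4, 3], [-2, 4, 0]], "roll": [0, 0, 0, 0, 0, 0, 0, 0]}}

```text
t: 43.1
ee_pos: [497.6, 117.8, 217.5]
eef_rot: [-3.138, 0.095, -0.013]
ft_force: [0.4, 1.2, -1.7]
width: 0.3
gripper_force: 0.0
```

Request:
{"method": "apply_moves", "body": {"hand": [-1, -1, -1, -1, -1, -1, -1, -1], "translation": [[-2, 4, 2], [-1, 4, 0], [-1, 4, 0], [0, 4, 0], [0, 0, 0], [0, 0, 0], [0, 0, 0], [0, 0, 0]], "roll": [0, 0, 0, 0, 0, 0, 0, 0]}}

```text
t: 43.9
ee_pos: [455.3, 277.0, 233.7]
eef_rot: [-3.14, 0.093, -0.001]
ft_force: [0.3, 0.2, 0.1]
width: 0.2
gripper_force: 0.0
```

Run:
```python
from seg import *
m,im,d=look('top');P=cloud(m,d)
a,b=np.load('last_top.npz')['im'],0
cv2.imwrite('pics/top3.png',cv2.resize(im[120:330,170:510,::-1],None,fx=2.3,fy=2.3,interpolation=cv2.INTER_CUBIC))
M=(P[...,2]>18)&(P[...,2]<90);M[:265]=0;M[318:]=0;M[:,:385]=0;M[:,460:]=0
n,L,st,c=cv2.connectedComponentsWithStats(M.astype(np.uint8))
for k in range(1,n):
  if st[k,4]>10: q=P[L==k];print('wt',((q.min(0)+q.max(0))/2).round(),q[:,2].max().round())
```

```text
wt [ 409. -184.   42.] 65.0
wt [ 411. -250.   41.] 64.0
```

View pics/top3.png

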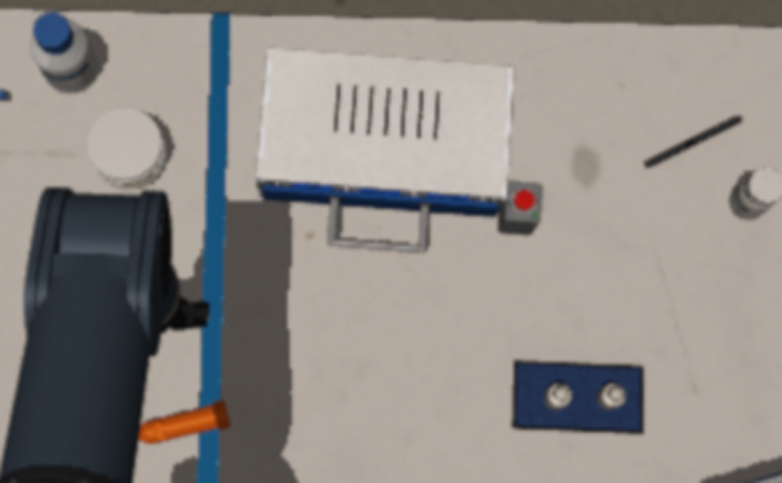

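The tray is home, with the handle back at its original pixels. Both weights are upright on the pad at (559,394) and (613,395).

```bash
python3 -c "
from workcell import ctrl
print(ctrl.hand_in())"
```

```text
the job is handed in; nothing more can be done
None
```

I handed the job in with the tray pushed fully home, all three tubes in their own lanes with caps at the handle end, and both weights upright on the blue pad; the judge's verdict was not shown.

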